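Straightness roll of a camera tube

ROBOT

A 6-joint arm with a two-finger parallel gripper is mounted at the origin on the work surface. World frame = base frame: x ahead of the robot, y to its left, z up, the work surface at z = 0. Lengths are in mm, angles in degrees, forces in N, time in s.
With the tool pointing down it reaches from about 300 to 850 mm from the base axis. Payload 4.2 kg.
Tool frame: the origin (TCP) lies midway between the tips of the shut fingers; the grasp point (between the pads) lies 19 mm behind it; x points along the fingers, y is the direction in which the jaws open and shut, and the axes are right-handed (so a half turn about x gives the same grasp; the last joint's range is limited). The gripper opens to 91 mm and grips with 3 to 60 N. Pads are 32 mm wide; open, the fingers measure 118 mm over their backs; the gripper's body (76 mm by 178 mm) begins 60 mm behind the grasp point.
Start: joints at [65.432, 18.312, 89.639, -0, 72.044, -1.146], TCP at [228.571, 527.635, 213.976] pointing down, gripper open.
Joint ranges: [-177.97, 177.97], [-48.28, 115.42], [12.27, 149.76], [-77.06, 257.06], [2.81, 150.46], [-146.56, 146.56]. Speed limits (degrees/s): [147.25, 147.25, 180, 180, 180, 180].

INTERFACE

Orientations are given as [roll, pitch, yaw] about the fixed x, y, z axes, in that order (R = Rz(yaw) Ry(pitch) Rx(roll)).
In Python, from workcell import env gives the robot as it stands.
- The arm moves only by the shell command python3 -m handwheel 'ROWS' [FORCE]. ROWS is text: rows parted by semicolons, each of 7 numbers parted by spaces: the turn, a rotation vector about the tool's x, y, z in degrees, then the shift along the tool's x, y, z in m, then the finger opening in m, from 0 to 0.0912. In form: rx ry rz x y z grip; .... A call has 1 to 12 rows; each row is the pose to reach, as a shift and turn from the pose commanded when the call began, along the tool's axes at that moment; what a row does not reach only later rows make up. A row lasts 1/12 s, in which the tool goes at most 41.7 mm and 7.16 degrees, less where a joint would pass 70% of its speed; a pose out of reach is approached as far as the arm can. A call with a gripper value outside its range is refused whole. The fingers move at their own pace and stop on an object; FORCE is the grip in N (left out, the last holds). Time passes only in rows, so rows that repeat a pose let the fingers close. It gives the time, the measured TCP pose, the force and the opening at its end, in the units of the state.
- env.state(): the state, without advancing time (a new reading comes with each control period).
- env.grab_frame(name): name is "scene" or "top" or "wrist"; returns the picture (400x640x3 uint8, red, green, blue); there is no depth.
- env.get_calibration(name): a dict with "mtx" (3x3 intrinsics, pixels), "T" (4x4, takes a point from camera to world coordinates); the wrist camera has in their place "hand_eye" (4x4, takes a point from camera to tool coordinates, whose origin is the TCP and whose axes are the tool frame's). Camera axes: x right, y up, looking along -z (the intrinsics and any distortion apply to the point x, -y, -z); pixel columns grow to the right and rows downward; lengths in mm; the calibration is good to about 2 mm. A picture is of the moment at which its call begins: read the wrist's pose just before it. get_calibration takes no time and is no camera call.
- env.job_done(): hands the job in, once; it reports no verdict.
The state is a dict: "time_s": time; "qpos": joint angles; "qvel": joint speeds; "effort": joint torques, N m; "ee_pos": TCP position; "ee_rot": TCP orientation; "force": force on the tool from outside, world axes, zero at the start; "torque": the same for the moment, N m; "gripper_width": finger opening in mm.
Only numpy, scipy, OpenCV 4.12 (cv2) and the standard library are available. Lean on these libraries where they do the work, as an engineer would, in place of code of your own. Each camera call takes 0.05 s, during which the arm holds its last target. There are 200 camera calls.

TASK

Give the microscope's black camera tube its straightness check: with the fingertips on top of it, roll it along the stone plate to the pair of steel pointers and leave it lying still with its axis in line with the two pointer tips, midway between them. It has to roll, not skid; push only on its top, never from the side, do not pick it up, and leave everything else where it is.

Things in the scene. Friction and masses are not known exactly. Their poses are not given: they have to be found in the camera images.
- tube: loose black cylinder, 50 mm in diameter, 120 mm long, about 0.3 kg, with a bright band at each end and a flush screw head on its side, lying on the plate. Origin at its centre on its axis, 25 mm above the plate. x is its axis; y and z turn as it rolls (z up at the start). Rolls easily, 90 to 130 mm to go; after a slow push it stops by itself within about 1 cm.
- pointers: two dark steel blocks, 26 mm tall, each with a conical pointer, fixed on the plate either side of the tube's path, tips facing each other 170 mm apart. Origin on the plate's top (20 mm above the table) midway between the tips; x runs through the tips, y along the plate, the way the tube rolls. The tube starts on their +y or -y side.
- plate: fixed grey stone checking plate, 280 mm (its x) by 350 mm (its y) and 20 mm thick, on the table; origin at the centre of its underside. The tube rolls along its y.
- eyepiece: loose black microscope eyepiece, 32 mm across and 50 mm tall, standing on a corner of the plate; origin at the centre of its underside; bystander
- objective: loose bare-metal microscope objective, 26 mm across and 43 mm tall, standing on the opposite corner of the plate; origin at the centre of its underside; bystander
- objective_b: loose metal objective of the same shape, standing on the table; origin at the centre of its underside; bystander
- oil_bottle: small amber glass bottle, 32 mm across and 65 mm tall, standing on the table; origin at the centre of its underside; bystander
- slide_box: white plastic slide box, 85 x 30 x 35 mm, on the table; origin at the centre of its underside; bystander
- dish: round glass dish, 90 mm across and 15 mm tall, on the table; origin at the centre of its underside; bystander
- driver: screwdriver, 150 mm long, lying on the table; origin underneath it; bystander
Mind the look-alikes: they are no part of the job. What is shaped like the tube but orange or pink is not meant.

How it is judged:
By the outcome, as a careful person would: the job done as asked, in the order asked, and still so for the second after the job is handed in, with the robot touching nothing.
It also fails if it takes over 48 s, if anything falls off the work surface, if the arm or the gripper's body presses on something with over 40 N, if the wrist force passes 120 N, or if a joint passes its speed limit or range.

## Working session

There is one attempt and no reset: what is moved stays moved. The work goes in short steps, Python scripts to look and compute and a shell command to move; the robot and the scene stay as the last step left them, time stands still between calls to the robot, and variables do not carry over. Pictures are saved under pics/ and viewed, on a budget of 10 in all, crops included, one or two more only if the job needs it, and the job is handed in when it is done.

```bash
mkdir -p pics; ls; python3 - <<'E'
from workcell import env
import cv2, numpy as np
for n in("top","scene"):
    cv2.imwrite(f"pics/{n}0.png",env.grab_frame(n)[:,:,::-1])
    c=env.get_calibration(n);print(n,{k:np.round(np.array(v),4).tolist() for k,v in c.items()})
print({k:np.round(np.array(v),5).tolist() for k,v in env.get_calibration("wrist").items()})
print(env.state())
E
```

```text
pics
top {'mtx': [[385.4605, 0.0, 314.453], [0.0, 385.4605, 198.4914], [0.0, 0.0, 1.0]], 'T': [[0.0152, 0.9916, -0.1283, 411.7127], [-0.9998, 0.0134, -0.0148, -34.3209], [-0.013, 0.1285, 0.9916, 1142.8037], [0.0, 0.0, 0.0, 1.0]]}
scene {'mtx': [[398.6786, 0.0, 314.3842], [0.0, 398.6786, 195.889], [0.0, 0.0, 1.0]], 'T': [[-0.0853, -0.6528, 0.7527, 1356.9445], [0.9963, -0.0653, 0.0563, 27.4507], [0.0124, 0.7547, 0.656, 749.8564], [0.0, 0.0, 0.0, 1.0]]}
{'mtx': [[284.81591, 0.0, 321.94774], [0.0, 284.81591, 197.0451], [0.0, 0.0, 1.0]], 'hand_eye': [[0.00118, 0.23196, -0.97273, -170.72264], [1.0, -0.00064, 0.00106, 0.53104], [-0.00038, -0.97273, -0.23196, -65.47715], [0.0, 0.0, 0.0, 1.0]]}
{'time_s': 0.1, 'qpos': array([ 6.54341086e+01,  1.83491205e+01,  8.96988195e+01,  3.25547346e-04,
        7.20434162e+01, -1.14572772e+00]), 'qvel': array([ 0.03387344, -0.05121128, -0.19042986, -0.03778514,  0.01342435,
        0.02935793]), 'effort': array([ 4.18642694e-04, -4.13334632e+01, -2.32509381e+01,  7.29189254e-02,
        4.21779219e-02, -3.44709110e-05]), 'ee_pos': array([228.35769013, 527.22788082, 213.19693777]), 'ee_rot': array([ -91.33985444,   89.90864327, -114.76011872]), 'force': array([-0.14684112,  0.17328772,  0.1849783 ]), 'torque': array([-0.04245494, -0.01201835,  0.04451802]), 'gripper_width': 91.86276178978545}
```

View pics/top0.png

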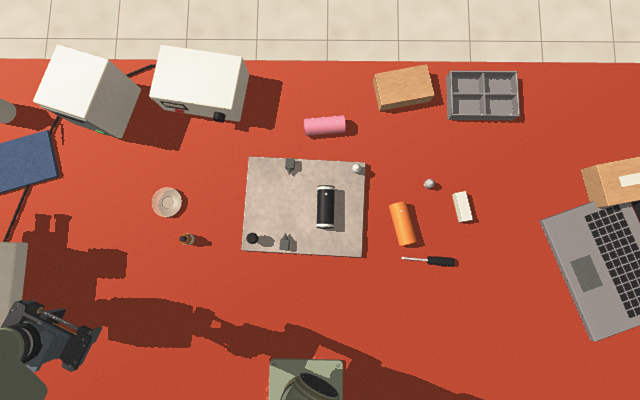

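View pics/scene0.png

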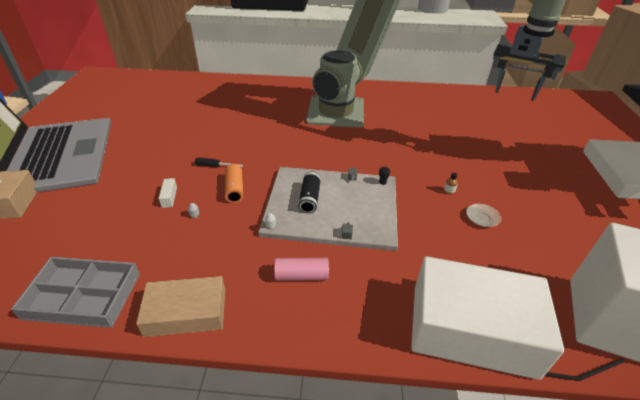

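The top view shows the tube at (326,207) lying roughly along world x, the pointers at (290,166) and (287,241), the eyepiece at (252,238) and the objective at (358,169). The tube has to roll left in the image, about +y. Next I'll measure it on an enlarged crop.

```bash
cat > h.py <<'E'
from workcell import env
import numpy as np, cv2
from scipy.spatial.transform import Rotation as R
def cam(n,s=None):
    c=env.get_calibration(n)
    if n!="wrist": return c["mtx"],np.array(c["T"])
    s=s or env.state(); T=np.eye(4); T[:3,:3]=R.from_euler("xyz",s["ee_rot"],degrees=True).as_matrix(); T[:3,3]=s["ee_pos"]
    return c["mtx"],T@np.array(c["hand_eye"])
def px2w(K,T,uv,z):
    d=T[:3,:3]@np.array([(uv[0]-K[0][2])/K[0][0],-(uv[1]-K[1][2])/K[1][1],-1.])
    return T[:3,3]+d*(z-T[2,3])/d[2]
def w2px(K,T,p):
    q=T[:3,:3].T@(np.asarray(p,float)-T[:3,3]); return np.array([K[0][2]+K[0][0]*q[0]/-q[2],K[1][2]+K[1][1]*q[1]/q[2]])
E
python3 - <<'E'
import cv2
i=cv2.imread("pics/top0.png")[145:265,230:380]
cv2.imwrite("pics/top0c.png",cv2.resize(i,None,fx=5,fy=5,interpolation=cv2.INTER_CUBIC))
E
```

```text
(no output)
```

View pics/top0c.png

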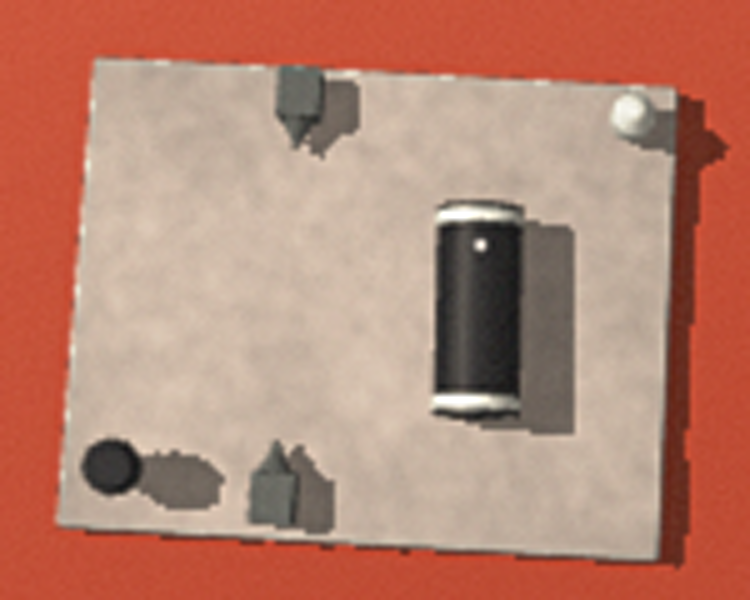

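```bash
python3 - <<'E'
from h import *
K,T=cam("top")
f=lambda u,v,z:px2w(K,T,(230+(u+.5)/5-.5,145+(v+.5)/5-.5),z)
for z in(33,40):
  a,b=f(297,148,z),f(276,440,z); print("tips",a.round(1),b.round(1),np.linalg.norm(a-b),"mid",((a+b)/2).round(1),np.degrees(np.arctan2(*(a-b)[1::-1])))
co=[f(95,60,20),f(675,88,20),f(658,558,20),f(58,525,20)]
print("plate",[c.round(1).tolist() for c in co],sum(co).round(1)/4,[np.linalg.norm(co[i]-co[i-1]).round(1) for i in range(4)])
for e in(co[0]-co[3],co[1]-co[2],co[0]-co[1],co[3]-co[2]): print(np.degrees(np.arctan2(e[1],e[0])).round(2))
# tube model fit: silhouette of cylinder vs corners
from scipy.optimize import least_squares
print("tube top-line",f(481,212,60),f(476,405,60))
i=cv2.imread("pics/top0.png").astype(int)
sub=i[180:232,310:340]
# dark/bright tube mask: fit axis by row-wise extents of dark body
pts=[]
for v in range(192,222):
  r=i[v,310:340].sum(1); d=np.where(r<200)[0]
  if len(d): pts.append((v,310+d[0],310+d[-1]))
print(pts[::4])
E
```

```text
tips [626.1  58.   33. ] [455.4  66.   33. ] 170.9106120369766 mid [540.8  62.   33. ] -2.697263985535725
tips [624.8  57.4  40. ] [455.1  65.4  40. ] 169.83260670022173 mid [539.9  61.4  40. ] -2.697263985535723
plate [[680.5, 181.1, 20.0], [667.7, -164.7, 20.0], [391.4, -154.5, 20.0], [405.0, 192.3, 20.0]] [536.15   13.525  20.   ] [np.float64(275.7), np.float64(346.0), np.float64(276.4), np.float64(347.1)]
-2.34
-2.11
87.87
87.76
tube top-line [585.23243675 -49.86980734  60.        ] [475.55004176 -48.31232325  60.        ]
[(192, np.int64(318), np.int64(333)), (196, np.int64(318), np.int64(333)), (200, np.int64(318), np.int64(333)), (204, np.int64(318), np.int64(333)), (208, np.int64(318), np.int64(333)), (212, np.int64(318), np.int64(333)), (216, np.int64(317), np.int64(333)), (220, np.int64(317), np.int64(333))]
```

```bash
cat >> h.py <<'E'
def goto(p,yaw=None,y_axis=None):
    """tool shift (m) and rotvec (deg) from current pose to p, pointing down with jaw axis at world angle y_axis (deg)"""
    s=env.state(); M=R.from_euler("xyz",s["ee_rot"],degrees=True).as_matrix()
    a=np.radians(y_axis); yv=np.array([np.cos(a),np.sin(a),0]); xv=np.array([0,0,-1.]); D=np.c_[xv,yv,np.cross(xv,yv)]
    return R.from_matrix(M.T@D).as_rotvec(degrees=True).round(2),(M.T@(np.array(p)-s["ee_pos"])/1000).round(4)
E
python3 - <<'E'
from h import *
s=env.state(); print(R.from_euler("xyz",s["ee_rot"],degrees=True).as_matrix().round(3),s["ee_pos"])
for a in(-2.2,177.8): print(a,goto([535,0,215],y_axis=a))
E
```

```text
[[-0.001  0.397  0.918]
 [-0.001  0.918 -0.397]
 [-1.    -0.002 -0.   ]] [228.35769013 527.22788082 213.19693777]
-2.2 (array([6.878e+01, 5.000e-02, 8.000e-02]), array([-0.0012, -0.3619,  0.4909]))
177.8 (array([-1.1122e+02, -9.0000e-02,  6.0000e-02]), array([-0.0012, -0.3619,  0.4909]))
```

```bash
P="68.8 0 0 0 -0.362 0.491 0.0912"; python3 -m handwheel '68.8 0 0 0 -0.362 0.491 0.0912;68.8 0 0 0 -0.362 0.491 0.0912;68.8 0 0 0 -0.362 0.491 0.0912;68.8 0 0 0 -0.362 0.491 0.0912;68.8 0 0 0 -0.362 0.491 0.0912;68.8 0 0 0 -0.362 0.491 0.0912;68.8 0 0 0 -0.362 0.491 0.0912;68.8 0 0 0 -0.362 0.491 0.0912;68.8 0 0 0 -0.362 0.491 0.0912;68.8 0 0 0 -0.362 0.491 0.0912;68.8 0 0 0 -0.362 0.491 0.0912;68.8 0 0 0 -0.362 0.491 0.0912'; python3 - <<'E'
from h import *
print(goto([535,-10,215],y_axis=-2.2))
E
```

```text
time_s: 1.1
ee_pos: [480.3, 93.4, 213.8]
ee_rot: [-113.3, 90.0, 154.5]
force: [0.7, 1.2, 0.4]
gripper_width: 91.0
(array([-0.04, -0.01,  0.02]), array([-0.0012,  0.0587,  0.1011]))
```

```bash
python3 -m handwheel '0 0 0 0 0.055 0.098 0.0912;0 0 0 0 0.055 0.098 0.0912;0 0 0 0 0.055 0.098 0.0912;0 0 0 0 0.055 0.098 0.0912;0 0 0 0 0.055 0.098 0.0912;0 0 0 0 0.055 0.098 0.0912'; python3 - <<'E'
from h import *
import pickle
s=env.state(); im=env.grab_frame("wrist")[:,:,::-1]; pickle.dump(s,open("w1.pkl","wb"))
cv2.imwrite("pics/w1.png",im); print(s["ee_pos"],s["qpos"],np.abs(s["qvel"]).max())
K,T=cam("wrist",s)
for p in([540,62,33],[625.5,57.7,37],[455.2,65.7,37],[530,-49,45]): print(w2px(K,T,p).round(1))
E
```

```text
time_s: 1.6
ee_pos: [530.4, -4.3, 213.5]
ee_rot: [-112.7, 89.9, 155.0]
force: [0.3, -1.0, 1.2]
gripper_width: 91.2
[530.42009194  -4.30434336 213.4529719 ] [-1.73112197e+00  1.43632995e+01  9.53655507e+01  4.00862544e-02
  7.03590762e+01  5.00298876e-01] 1.3625782942366047
[328.5 128. ]
[400.8 128.8]
[256.9 127.6]
[323.6 219.7]
```

View pics/w1.png

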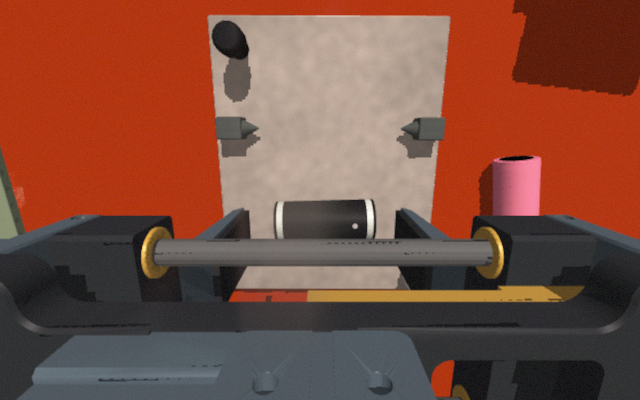

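The wrist view shows pointer tips at (259,128) and (400,128), which matches the prediction from the top camera. The tube spans (276..374, 200..240) and is slightly yawed relative to the pointers. I'll zoom in for yaw and centring.

```bash
python3 - <<'E'
import cv2
i=cv2.imread("pics/w1.png")[115:245,240:420]
cv2.imwrite("pics/w1c.png",cv2.resize(i,None,fx=4.4,fy=4.4,interpolation=cv2.INTER_CUBIC))
E
```

```text
(no output)
```

View pics/w1c.png

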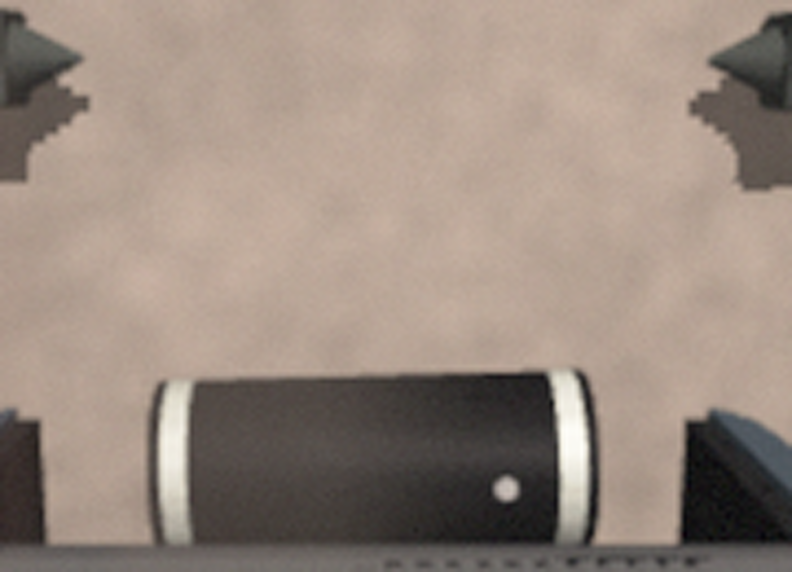

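```bash
cat > fit.py <<'E'
from h import *
from scipy.optimize import least_squares
def fit(K,T,top,left,right,r=25,L=120,z0=45,x0=(530,-49,0),sgn=1):
    """top: silhouette px on the far long edge; left,right: px on rounded end extremes (u only)"""
    t=np.linspace(0,2*np.pi,721)
    def proj(p):
        a=np.radians(p[2]); ax=np.array([np.cos(a),np.sin(a),0]); n=np.array([-ax[1],ax[0],0])
        C=np.array([p[0],p[1],z0])
        return [np.array([w2px(K,T,C+s*L/2*ax+r*(np.cos(q)*n+np.sin(q)*np.array([0,0,1]))) for q in t]) for s in(-1,1)]
    def res(p):
        e=proj(p); k=[q[:,1].argmin() for q in e]; A,B=e[0][k[0]],e[1][k[1]]
        o=[u[1]-(A[1]+(u[0]-A[0])*(B[1]-A[1])/(B[0]-A[0])) for u in top]
        return o+[e[0][:,0].min()-left,e[1][:,0].max()-right]
    s=least_squares(res,x0,diff_step=1e-3,x_scale=(1,1,1)); return s.x,s.fun
E
cat > m1.py <<'E'
from fit import *
import pickle
s=pickle.load(open("w1.pkl","rb")); K,T=cam("wrist",s)
f=lambda u,v:(240+(u+.5)/4.4-.5,115+(v+.5)/4.4-.5)
a,b=px2w(K,T,f(84,58),40),px2w(K,T,f(707,60),40); m=(a+b)/2
print("tips",a.round(1),b.round(1),np.linalg.norm(a-b).round(1),m.round(1)); ya=np.degrees(np.arctan2(*(b-a)[1::-1]))
p,r=fit(K,T,[f(200,381),f(545,372)],f(151,0)[0],f(598,0)[0],x0=(530,-49,0.3)); print(ya,"tube",p.round(2),r.round(2))
d=p[:2]-m[:2]; c,q=np.cos(np.radians(ya)),np.sin(np.radians(ya)); print("tube in pointer frame",c*d[0]+q*d[1],-q*d[0]+c*d[1],p[2]-ya)
E
python3 m1.py
```

```text
tips [457.9  65.4  40. ] [624.1  58.4  40. ] 166.3 [541.   61.9  40. ]
-2.402660568262414 tube [531.2  -49.77  -0.71] [-0.   -0.08 -0.9   0.9 ]
tube in pointer frame -5.127125743049872 -111.96503113985044 1.6965821340843918
```

Tube pose in the pointer frame: x −5.1, y −112, yaw +1.7°. The tip spacing comes out right at 13 mm above the plate. Next I go above the tube, a little behind its top line, with the jaws along its axis.

```bash
python3 - <<'E'
from h import *
print(goto([531,-60,80],y_axis=-0.7))
E
```

```text
(array([-1.48, -0.03,  0.06]), array([0.1336, 0.0029, 0.0562]))
```

```bash
python3 -m handwheel '-1.5 0 0 0.0 0.003 0.056 0.075;-1.5 0 0 0.03 0.003 0.056 0.075;-1.5 0 0 0.065 0.003 0.056 0.075;-1.5 0 0 0.1 0.003 0.056 0.075;-1.5 0 0 0.125 0.003 0.056 0.075;-1.5 0 0 0.134 0.003 0.056 0.075;-1.5 0 0 0.134 0.003 0.056 0.075;-1.5 0 0 0.134 0.003 0.056 0.075;-1.5 0 0 0.134 0.003 0.056 0.075'; python3 - <<'E'
from h import *
import pickle
s=env.state();print(s["ee_pos"],s["force"]); print(goto([531,-60,70],y_axis=-0.7))
pickle.dump(s,open("w2.pkl","wb"));cv2.imwrite("pics/w2.png",env.grab_frame("wrist")[:,:,::-1])
E
```

```text
time_s: 2.4
ee_pos: [533.4, -60.3, 81.8]
ee_rot: [84.8, 89.8, -5.8]
force: [-0.1, 0.1, 0.3]
gripper_width: 75.1
[533.39303156 -60.33422809  81.83459702] [-0.11999485  0.09441051  0.27379279]
(array([ 0.03,  0.02, -0.22]), array([ 0.0118, -0.0024, -0.0003]))
```

View pics/w2.png

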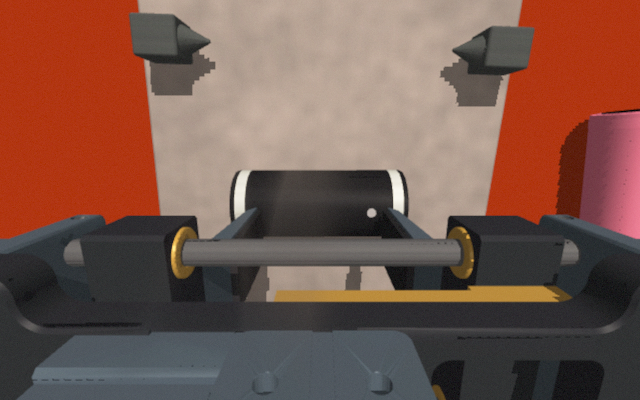

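The hand is parallel to the tube (its far edge is level at row 170) and both fingers are over the tube, centred. I'll descend gently to contact.

```bash
python3 -m handwheel '0 0 0 0.005 0 0 0.075;0 0 0 0.010 0 0 0.075;0 0 0 0.010 0 0 0.075;0 0 0 0.010 0 0 0.075' | grep -E "pos|force"; python3 -m handwheel '0 0 0 0.001 0 0 0.075;0 0 0 0.002 0 0 0.075;0 0 0 0.002 0 0 0.075' | grep -E "pos|force"
```

```text
ee_pos: [532.4, -60.8, 70.3]
force: [0.4, -0.4, 2.1]
ee_pos: [532.5, -60.8, 70.0]
force: [-2.4, 0.3, 14.7]
```

```bash
python3 -m handwheel '0.1 0 0 0 0 -0.001 0.075;0.4 0 0 0 0 -0.004 0.075;0.9 0 0 0 0.0001 -0.008 0.075;1.4 0 0 0 0.0002 -0.012 0.075;1.9 0 0 0 0.0003 -0.016 0.075;2.4 0 0 0 0.0005 -0.020 0.075;2.9 0 0 0 0.0007 -0.024 0.075;3.4 0 0 0 0.0009 -0.028 0.075;3.9 0 0 0 0.0011 -0.032 0.075;4.4 0 0 0 0.0013 -0.035 0.075;4.6 0 0 0 0.0014 -0.036 0.075;4.6 0 0 0 0.0014 -0.036 0.075' | grep -E "pos|force"; python3 - <<'E'
from h import *
import pickle
s=env.state();print(s["ee_pos"],s["force"])
pickle.dump(s,open("w3.pkl","wb"));cv2.imwrite("pics/w3.png",env.grab_frame("wrist")[:,:,::-1])
E
```

```text
ee_pos: [534.4, -24.6, 70.0]
force: [-1.9, -0.0, 13.8]
[534.43042695 -24.64212415  70.01451125] [-1.88711355 -0.02670984 13.77539249]
```

View pics/w3.png

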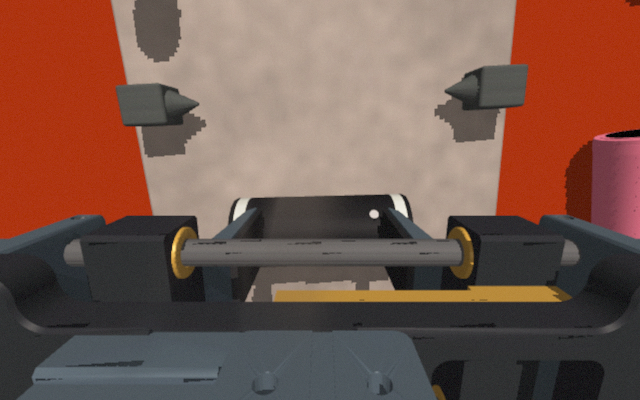

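Rolling works: the tube's far edge moved from row 170 to about 195 in the hand view, and it is now about 1° off the hand. The pointer tips are at (199,103) and (445,91). I'll automate the edge measurement.

```bash
cat > meas.py <<'E'
from h import *
import sys,pickle
from scipy.optimize import least_squares
MID=np.array([540.9,62.]);YA=-2.4
def meas(tag):
    s=pickle.load(open(tag+".pkl","rb")); K,T=cam("wrist",s); g=cv2.imread(f"pics/{tag}.png").sum(2).astype(float)
    us=np.arange(265,376,5); vs=[]
    for u in us:
        c=g[:,u-1:u+2].mean(1); v=next(v for v in range(140,236) if c[v]<230); vs.append(v-1+(c[v-1]-230)/(c[v-1]-c[v]))
    k,b=np.polyfit(us,vs,1); top=[(u,k*u+b) for u in(265,375)]
    # tangent line of cylinder: solve y,yaw at given x via plane through camera tangent to cylinder
    C=T[:3,3]; d=[px2w(K,T,q,0)-C for q in top]; n=np.cross(d[0],d[1]); n/=np.linalg.norm(n); n*=np.sign(n[1])
    def res(p):
        a=np.radians(p[1]); ax=np.array([np.cos(a),np.sin(a),0]); P=np.array([535,p[0],45])-C
        return [n@(P-60*ax)+25,n@(P+60*ax)+25]
    r=least_squares(res,[-40,0.]).x
    y=r[0]+(540.9-535)*np.tan(np.radians(r[1]))
    print(tag,"yaw rel",round(r[1]-YA,2),"y at mid-x",round(y,2),"to go",round((MID[1]-y)*np.cos(np.radians(YA)),2),"resid px",round(np.std(np.polyval([k,b],us)-vs),2))
    return s,K,T
if __name__=="__main__":
    for t in sys.argv[1:]: s,K,T=meas(t)
E
cat > snap.py <<'E'
import sys;from meas import *
s=env.state();im=env.grab_frame("wrist")[:,:,::-1];t=sys.argv[1]
pickle.dump(s,open(t+".pkl","wb"));cv2.imwrite(f"pics/{t}.png",im);print(s["ee_pos"].round(1),s["force"].round(1),round(s["time_s"],2));meas(t)
E
python3 meas.py w1 w2 w3; python3 - <<'E'
from h import *
import pickle
s=pickle.load(open("w3.pkl","rb"));K,T=cam("wrist",s);a,b=[px2w(K,T,u,33) for u in((199,103),(445,91))];print(a,b,(a+b)/2,np.degrees(np.arctan2(*(b-a)[1::-1])))
s=pickle.load(open("w2.pkl","rb"));K,T=cam("wrist",s);a,b=[px2w(K,T,u,33) for u in((211,41),(452,50))];print(a,b,(a+b)/2,np.degrees(np.arctan2(*(b-a)[1::-1])))
E
```

```text
[456.60652009  65.83734734  33.        ] [626.77889092  58.16089483  33.        ] [541.69270551  61.99912108  33.        ] -2.5828538219488437
[456.90699934  65.83626863  33.        ] [626.29775342  58.28825276  33.        ] [541.60237638  62.0622607   33.        ] -2.5513999398325713Traceback (most recent call last):
  File "meas.py", line 21, in <module>
    for t in sys.argv[1:]: s,K,T=meas(t)
                                 ~~~~^^^
  File "meas.py", line 9, in meas
    c=g[:,u-1:u+2].mean(1); v=next(v for v in range(140,236) if c[v]<230); vs.append(v-1+(c[v-1]-230)/(c[v-1]-c[v]))
                              ~~~~^^^^^^^^^^^^^^^^^^^^^^^^^^^^^^^^^^^^^^^
StopIteration
```

```bash
sed -i 's/arange(265,376,5)/arange(285,361,5)/; s/540\.9/541.6/g; s/YA=-2.4/YA=-2.57/' meas.py; python3 meas.py w1 w2 w3
```

```text
w1 yaw rel 3.1 y at mid-x -50.43 to go 112.32 resid px 0.3
w2 yaw rel 2.4 y at mid-x -49.83 to go 111.72 resid px 0.09
w3 yaw rel -0.88 y at mid-x -31.45 to go 93.36 resid px 0.12
```

Measured: the tube rolled 18.4 mm for 36 mm of hand travel, so rolling is clean, and its yaw is now −0.9°. I'll re-seat and do stroke 2, turning slightly more to walk it sideways to the middle.

```bash
python3 -m handwheel '0 0 0 -0.003 0 0 0.075;0 0 0 -0.008 0 0 0.075;-1 0 0 -0.008 0 0.010 0.075;-1.8 0 0 -0.008 0 0.018 0.075;-1.8 0 0 -0.008 0 0.018 0.075;-1.8 0 0 -0.004 0 0.018 0.075;-1.8 0 0 -0.002 0 0.018 0.075;-1.8 0 0 -0.001 0 0.018 0.075;-1.8 0 0 0 0 0.018 0.075;-1.8 0 0 0 0 0.018 0.075'| grep -E "pos|force"; python3 snap.py w4
python3 -m handwheel '0.1 0 0 0 0 -0.001 0.075;0.4 0 0 0 0 -0.004 0.075;0.9 0 0 0 0.0001 -0.008 0.075;1.4 0 0 0 0.0002 -0.012 0.075;1.9 0 0 0 0.0003 -0.016 0.075;2.4 0 0 0 0.0005 -0.020 0.075;2.9 0 0 0 0.0007 -0.024 0.075;3.4 0 0 0 0.0009 -0.028 0.075;3.9 0 0 0 0.0011 -0.032 0.075;4.2 0 0 0 0.0013 -0.036 0.075;4.4 0 0 0 0.0014 -0.039 0.075;4.4 0 0 0 0.0014 -0.040 0.075' | grep -E "pos|force"; python3 snap.py w5
```

```text
ee_pos: [532.0, -42.2, 69.9]
force: [-5.0, 0.2, 17.2]
[532.  -42.2  69.9] [-5.   0.2 17.2] 4.92
w4 yaw rel -0.8 y at mid-x -31.34 to go 93.24 resid px 0.04
ee_pos: [537.1, -2.0, 70.0]
force: [-1.4, 0.0, 14.2]
[537.1  -2.   70. ] [-1.4  0.  14.2] 5.97
w5 yaw rel -4.13 y at mid-x -11.26 to go 73.19 resid px 0.12
```

```bash
python3 -m handwheel '0 0 0 -0.003 0 0 0.075;0 0 0 -0.008 0 0 0.075;-0.6 0 0 -0.008 0 0.010 0.075;-1.1 0 0 -0.008 0 0.020 0.075;-1.1 0 0 -0.008 0 0.020 0.075;-1.1 0 0 -0.004 0 0.020 0.075;-1.1 0 0 -0.002 0 0.020 0.075;-1.1 0 0 -0.001 0 0.020 0.075;-1.1 0 0 -0.0005 0 0.020 0.075;-1.1 0 0 -0.0005 0 0.020 0.075'| grep -E "pos|force"; python3 snap.py w6
python3 -m handwheel '0 0 0 0 0 -0.001 0.075;0 0 0 0 0 -0.004 0.075;0 0 0 0 0 -0.008 0.075;0 0 0 0 0 -0.012 0.075;0 0 0 0 0 -0.016 0.075;0 0 0 0 0 -0.020 0.075;0 0 0 0 0 -0.024 0.075;0 0 0 0 0 -0.029 0.075;0 0 0 0 0 -0.034 0.075;0 0 0 0 0 -0.038 0.075;0 0 0 0 0 -0.041 0.075;0 0 0 0 0 -0.042 0.075' | grep -E "pos|force"; python3 snap.py w7
```

```text
ee_pos: [533.2, -21.9, 70.0]
force: [-4.2, 0.5, 14.7]
[533.2 -21.9  70. ] [-4.2  0.5 14.7] 6.85
w6 yaw rel -4.33 y at mid-x -11.16 to go 73.08 resid px 0.16
ee_pos: [538.6, 20.2, 70.0]
force: [-2.7, 0.8, 13.4]
[538.6  20.2  70. ] [-2.7  0.8 13.4] 7.9
w7 yaw rel -4.3 y at mid-x 10.59 to go 51.36 resid px 0.07
```

View pics/w7.png

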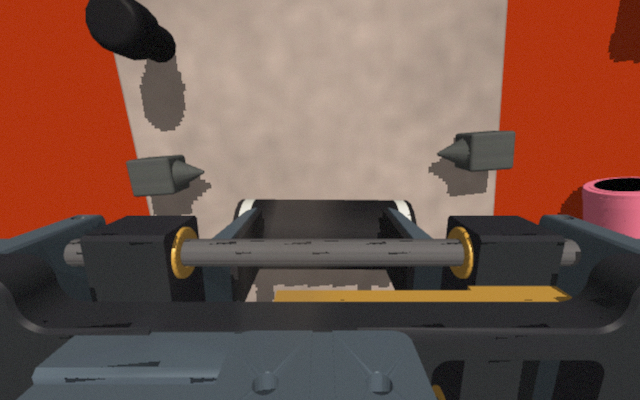

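The tube ends are at columns 236 and 413 (row ~215), and the tips at (203,173) and (438,153). I'll check the lateral position.

```bash
python3 - <<'E'
from meas import *
s=pickle.load(open("w7.pkl","rb"));K,T=cam("wrist",s)
a,b=[px2w(K,T,u,33) for u in((203,173),(438,153))];print("tips mid",(a+b)/2,np.degrees(np.arctan2(*(b-a)[1::-1])))
# model: predicted end columns for candidate centre x
y0=10.59; al=np.radians(-4.3-2.57); ax=np.array([np.cos(al),np.sin(al),0]); n=np.array([-ax[1],ax[0],0]); th=np.linspace(0,np.pi,91)
for x in(530,533,536,539):
    C=np.array([x,y0+(x-541.6)*np.tan(al),45])
    e=[np.array([w2px(K,T,C+q*60*ax+25*(np.cos(t)*n+np.sin(t)*np.array([0,0,1]))) for t in th]) for q in(-1,1)]
    d=C[:2]-(541.6,62); w=np.radians(-2.57)
    print(x,e[0][:,0].min().round(1),e[1][:,0].max().round(1),"lateral",(np.cos(w)*d[0]+np.sin(w)*d[1]).round(2),"fwd",(-np.sin(w)*d[0]+np.cos(w)*d[1]).round(2))
E
```

```text
tips mid [541.30484911  61.40677918  33.        ] -1.9205936446822156
530 217.3 404.3 lateral -9.35 fwd -50.48
533 222.1 409.0 lateral -6.33 fwd -50.71
536 226.8 413.7 lateral -3.32 fwd -50.94
539 231.5 418.4 lateral -0.31 fwd -51.16
```

```bash
python3 -m handwheel '0 0 0 -0.003 0 0 0.075;0 0 0 -0.008 0 0 0.075;0 0 0 -0.008 0 0.010 0.075;0 0 0 -0.008 0 0.021 0.075;0 0 0 -0.008 0 0.021 0.075;0 0 0 -0.004 0 0.021 0.075;0 0 0 -0.002 0 0.021 0.075;0 0 0 -0.001 0 0.021 0.075;0 0 0 -0.0002 0 0.021 0.075;0 0 0 -0.0002 0 0.021 0.075'| grep -E "pos|force"; python3 snap.py w8
python3 -m handwheel '-0.1 0 0 0 0 -0.001 0.075;-0.4 0 0 0 0 -0.004 0.075;-0.9 0 0 0 -0.0001 -0.008 0.075;-1.4 0 0 0 -0.0002 -0.012 0.075;-1.9 0 0 0 -0.0003 -0.016 0.075;-2.4 0 0 0 -0.0005 -0.020 0.075;-2.9 0 0 0 -0.0007 -0.024 0.075;-3.4 0 0 0 -0.0009 -0.029 0.075;-3.9 0 0 0 -0.0011 -0.034 0.075;-4.2 0 0 0 -0.0013 -0.038 0.075;-4.4 0 0 0 -0.0015 -0.041 0.075;-4.4 0 0 0 -0.0015 -0.042 0.075' | grep -E "pos|force"; python3 snap.py w9
```

```text
ee_pos: [535.6, -1.5, 70.0]
force: [-4.1, 0.8, 13.3]
[535.6  -1.5  70. ] [-4.1  0.8 13.3] 8.78
w8 yaw rel -4.13 y at mid-x 10.79 to go 51.16 resid px 0.06
ee_pos: [540.6, 40.7, 70.1]
force: [-0.4, -0.1, 10.7]
[540.6  40.7  70.1] [-0.4 -0.1 10.7] 9.83
w9 yaw rel -3.11 y at mid-x 31.13 to go 30.84 resid px 0.12
```

View pics/w9.png

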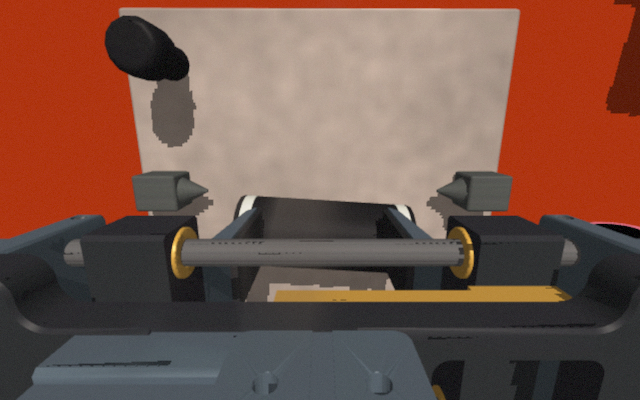

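The tube is still yawed about −3° (left end ahead), so the twist slipped this time. I'll check whether the fingers share the load.

```bash
python3 - <<'E'
from meas import *
for t in("w3","w5","w7","w8","w9"):
    s=pickle.load(open(t+".pkl","rb")); M=R.from_euler("xyz",s["ee_rot"],degrees=True).as_matrix()
    print(t,"jaw-axis z slope deg",np.degrees(M[2,1]).round(2),"tool x tilt",M[:2,0].round(4),"torque tool",(M.T@s["torque"]).round(2),"F tool",(M.T@s["force"]).round(1), s["ee_rot"].round(2))
E
```

```text
w3 jaw-axis z slope deg 0.12 tool x tilt [ 0.0021 -0.0004] torque tool [-0.2  -0.17 -0.65] F tool [-13.8  -1.8   0.2] [ 84.84  89.88 -10.42]
w5 jaw-axis z slope deg 0.16 tool x tilt [ 0.0029 -0.0001] torque tool [-0.1  -0.32 -0.63] F tool [-14.2  -1.4   0.2] [96.57 89.83 -1.28]
w7 jaw-axis z slope deg 0.06 tool x tilt [0.0012 0.0005] torque tool [ 0.06 -0.27 -0.72] F tool [-13.4  -2.8  -0.4] [121.04  89.92  24.23]
w8 jaw-axis z slope deg -0.0 tool x tilt [0.0001 0.0007] torque tool [ 0.06 -0.   -0.75] F tool [-13.3  -4.2  -0.3] [-179.56   89.96   83.59]
w9 jaw-axis z slope deg 0.19 tool x tilt [0.0034 0.0005] torque tool [ 0.06 -0.22 -0.38] F tool [-10.7  -0.4   0.1] [100.52  89.8    8.11]
```

The moment shows that only the left finger carries load, about 46 mm off centre. I'll tilt the hand slightly to load the right finger, realign to the tube and turn it back during the next stroke.

```bash
python3 -m handwheel '0 0 0 -0.003 0 0 0.075;0 0 0 -0.008 0 0 0.075;1.5 0 -0.4 -0.008 0 0.010 0.075;3.3 0 -0.8 -0.008 0 0.021 0.075;3.3 0 -0.8 -0.008 0 0.021 0.075;3.3 0 -0.8 -0.004 0 0.021 0.075;3.3 0 -0.8 -0.002 0 0.021 0.075;3.3 0 -0.8 -0.001 0 0.021 0.075;3.3 0 -0.8 -0.0002 0 0.021 0.075;3.3 0 -0.8 -0.0002 0 0.021 0.075'| grep -E "pos|force"; python3 snap.py x1; python3 - <<'E'
from meas import *
s=env.state(); M=R.from_euler("xyz",s["ee_rot"],degrees=True).as_matrix()
print(np.degrees(M[2,1]).round(2),(M.T@s["torque"]).round(2),(M.T@s["force"]).round(1),"hand rel yaw",np.degrees(np.arctan2(M[1,1],M[0,1]))+2.57)
E
```

```text
ee_pos: [538.6, 19.4, 70.4]
force: [-3.8, -0.2, 12.7]
[538.6  19.4  70.4] [-3.8 -0.2 12.7] 10.72
x1 yaw rel -2.93 y at mid-x 31.24 to go 30.73 resid px 0.06
-0.73 [-0.06  0.04 -0.36] [-12.7  -4.6   0.3] hand rel yaw -3.150585505785457
```

```bash
python3 -m handwheel '-0.1 0 0 0 0 -0.001 0.075;-0.4 0 0 0 0 -0.003 0.075;-0.9 0 0 0 -0.0001 -0.006 0.075;-1.4 0 0 0 -0.0002 -0.010 0.075;-1.9 0 0 0 -0.0003 -0.014 0.075;-2.4 0 0 0 -0.0005 -0.018 0.075;-2.9 0 0 0 -0.0007 -0.022 0.075;-3.4 0 0 0 -0.0009 -0.026 0.075;-3.9 0 0 0 -0.0011 -0.030 0.075;-4.2 0 0 0 -0.0013 -0.034 0.075;-4.4 0 0 0 -0.0015 -0.037 0.075;-4.4 0 0 0 -0.0015 -0.038 0.075' | grep -E "pos|force"; python3 snap.py x2
```

```text
ee_pos: [542.8, 57.8, 70.3]
force: [0.7, -1.2, 7.9]
[542.8  57.8  70.3] [ 0.7 -1.2  7.9] 11.77
x2 yaw rel -2.97 y at mid-x 52.48 to go 9.51 resid px 0.1
```

```bash
python3 -m handwheel '0 0 0 -0.003 0 0 0.075;0 0 0 -0.008 0 0 0.09;2 0 0.4 -0.008 0 0.005 0.09;4.2 0 0.75 -0.008 -0.001 0.010 0.09;4.2 0 0.75 -0.008 -0.001 0.010 0.09;4.2 0 0.75 -0.008 -0.001 0.010 0.09' | grep -E "pos|force|width"; python3 snap.py x3; python3 - <<'E'
from meas import *
for t in("w2","x3"):
    s=pickle.load(open(t+".pkl","rb")); M=R.from_euler("xyz",s["ee_rot"],degrees=True).as_matrix()
    print(np.degrees(M[2,1]).round(2),(M.T@s["torque"]).round(2),(M.T@s["force"]).round(1),"hand rel yaw",np.degrees(np.arctan2(M[1,1],M[0,1]))+2.57)
E
```

```text
ee_pos: [539.0, 47.0, 76.6]
force: [-0.3, -1.2, -0.2]
gripper_width: 90.0
[539.   47.   76.6] [-0.3 -1.2 -0.2] 12.32
x3 yaw rel -3.19 y at mid-x 52.6 to go 9.39 resid px 0.08
0.22 [-0.03 -0.07 -0.07] [-0.3 -0.1 -0.1] hand rel yaw 1.903602911670054
-0.12 [-0.04 -0.04 -0.07] [ 0.2 -0.2  1.3] hand rel yaw -2.9238649313681173
```

View pics/x3.png

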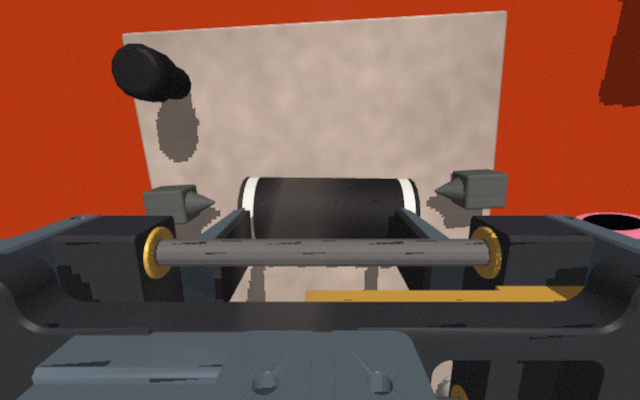

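The tube ends are at columns 240 and 417 and the tips at (215,203) and (435,190). It is laterally centred within about 2 mm and still about −3° in yaw. I'll press more firmly with the wider jaws, then twist while rolling.

```bash
python3 -m handwheel '0 0 0 0.003 0.003 0 0.09;0 0 0 0.0055 0.003 0 0.09;0 0 0 0.007 0.003 0 0.09;0 0 0 0.0085 0.003 0 0.09;0 0 0 0.010 0.003 0 0.09;0 0 0 0.010 0.003 0 0.09' | grep -E "pos|force"; python3 snap.py x4
python3 -m handwheel '-0.3 0 0 0 0 0 0.09;-0.9 0 0 0 0 -0.001 0.09;-1.5 0 0 0.0002 0 -0.002 0.09;-2.1 0 0 0.0004 0 -0.003 0.09;-2.7 0 0 0.0006 0 -0.004 0.09;-3.2 0 0 0.0007 0 -0.005 0.09;-3.7 0 0 0.0008 0 -0.006 0.09;-4.2 0 0 0.001 0 -0.007 0.09;-4.2 0 0 0.001 0 -0.007 0.09' | grep -E "pos|force"; python3 snap.py x5;python3 - <<'E'
from meas import *
for t in("x4","x5"):
    s=pickle.load(open(t+".pkl","rb")); M=R.from_euler("xyz",s["ee_rot"],degrees=True).as_matrix()
    print(np.degrees(M[2,1]).round(2),(M.T@s["torque"]).round(2),(M.T@s["force"]).round(1),"hand rel yaw",np.degrees(np.arctan2(M[1,1],M[0,1]))+2.57)
E
```

```text
ee_pos: [543.0, 47.3, 69.9]
force: [-5.3, 0.6, 21.0]
[543.   47.3  69.9] [-5.3  0.6 21. ] 12.87
x4 yaw rel -3.14 y at mid-x 52.67 to go 9.32 resid px 0.13
ee_pos: [544.8, 54.4, 69.9]
force: [-3.4, 0.1, 24.5]
[544.8  54.4  69.9] [-3.4  0.1 24.5] 13.67
x5 yaw rel 0.8 y at mid-x 56.48 to go 5.52 resid px 0.09
0.04 [-0.05 -0.01 -1.26] [-21.   -5.3  -0.1] hand rel yaw -2.936988474228866
0.21 [ 0.28  0.01 -1.38] [-24.5  -3.3  -0.1] hand rel yaw 1.2057545829049439
```

The twist tracked: yaw is now +0.8° with 5.5 mm to go. I'll finish it without lifting.

```bash
python3 -m handwheel '0.1 0 0 0 0 -0.001 0.09;0.2 0 0 0 0 -0.003 0.09;0.4 0 0 0 0 -0.005 0.09;0.6 0 0 0 0 -0.007 0.09;0.8 0 0 0 0 -0.009 0.09;0.85 0 0 0 0 -0.0105 0.09;0.85 0 0 0 0 -0.011 0.09;0.85 0 0 0 0 -0.011 0.09;0.85 0 0 0 0 -0.011 0.09' | grep -E "pos|force"; python3 snap.py x6
python3 -m handwheel '0 0 0 -0.001 0 0 0.09;0 0 0 -0.003 0 0 0.09;0 0 0 -0.008 0 0 0.09;0 0 0 -0.02 0 0 0.09;0 0 0 -0.05 0 0 0.09;0 0 0 -0.08 0 0 0.09;0 0 0 -0.10 0 0 0.09;0 0 0 -0.10 0 0.04 0.09;0 0 0 -0.10 0 0.05 0.09;0 0 0 -0.10 0 0.05 0.09;0 0 0 -0.10 0 0.05 0.09' | grep -E "pos|force"; python3 snap.py x7
python3 - <<'E'
import cv2
i=cv2.imread("pics/x7.png")[60:260,200:440]
cv2.imwrite("pics/x7c.png",cv2.resize(i,None,fx=3,fy=3,interpolation=cv2.INTER_CUBIC))
E
```

```text
ee_pos: [545.3, 65.3, 69.9]
force: [-3.4, 0.8, 24.2]
[545.3  65.3  69.9] [-3.4  0.8 24.2] 14.47
x6 yaw rel 1.03 y at mid-x 61.92 to go 0.08 resid px 0.05
ee_pos: [541.0, 14.6, 165.1]
force: [-0.3, 0.2, -0.5]
[541.   14.6 165.1] [-0.3  0.2 -0.5] 15.43
x7 yaw rel 0.11 y at mid-x 48.48 to go 13.51 resid px 13.2
```

View pics/x7c.png

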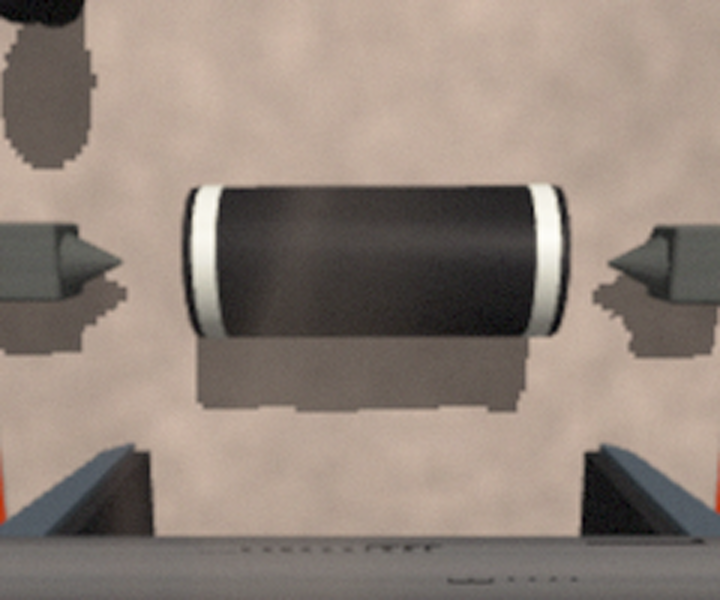

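The crop shows the tips at (122,261) and (607,264), the tube's long edges at rows 186 and 337, and its ends at columns 185 and 568. I'll compute the residual pose from both edges.

```bash
python3 - <<'E'
from meas import *
s=pickle.load(open("x7.pkl","rb")); K,T=cam("wrist",s); g=cv2.imread("pics/x7.png").sum(2).astype(float)
us=np.arange(282,370,4); E=[]
for rng,st,th in((range(100,150),1,230),(range(190,150,-1),-1,190)):
    vs=[]
    for u in us:
        c=g[:,u-1:u+2].mean(1); v=next(v for v in rng if c[v]<th); p=c[v-st]; vs.append(v-st+st*(p-th)/(p-c[v]))
    E.append(np.polyfit(us,vs,1)); print("edge",np.polyval(E[-1],[282,368]).round(2),np.std(np.polyval(E[-1],us)-vs).round(2))
f=lambda u,v:(200+(u+.5)/3-.5,60+(v+.5)/3-.5)
a,b=[px2w(K,T,f(*q),33) for q in((122,261.5),(607,264))]; m=(a+b)/2; ya=np.degrees(np.arctan2(*(b-a)[1::-1])); print("tips",a.round(1),b.round(1),np.linalg.norm(b-a),ya)
C=T[:3,3]
N=[]
for k,sg in zip(E,(1,-1)):
    d=[px2w(K,T,(u,np.polyval(k,u)),0)-C for u in(282,368)]; n=np.cross(*d); n/=np.linalg.norm(n); N.append(n*np.sign(n[1])*sg)
def res(p,ids):
    al=np.radians(p[1]); ax=np.array([np.cos(al),np.sin(al),0]); P=np.array([m[0],p[0],45])-C
    return [N[i]@(P+q*60*ax)+25 for i in ids for q in(-1,1)]
for ids in((0,),(1,),(0,1)):
    r=least_squares(res,[60.,-2],args=(ids,)); print(ids,"y off",r.x[0]-m[1],"yaw rel",r.x[1]-ya,r.fun.round(2))
y0=r.x[0];al=np.radians(r.x[1]);ax=np.array([np.cos(al),np.sin(al),0]);n=np.array([-ax[1],ax[0],0]);t=np.linspace(0,2*np.pi,181)
for x in m[0]+np.arange(0,6.1,1.5):
    Q=np.array([x,y0,45]);e=[[w2px(K,T,Q+q*60*ax+25*(np.cos(w)*n+np.sin(w)*np.array([0,0,1])))[0] for w in t] for q in(-1,1)]
    print("lat",x-m[0],min(e[0]),max(e[1]),"obs",f(185,0)[0],f(569,0)[0])
E
```

```text
edge [122.58 121.95] 0.17
edge [170.95 172.  ] 0.31
tips [456.3  65.2  33. ] [625.8  57.8  33. ] 169.67479436836337 -2.5283554641092816
(0,) y off 0.06523746938597696 yaw rel 0.6806013327225184 [-0. -0.]
(1,) y off 1.4830293588774026 yaw rel -0.39227060863801233 [0. 0.]
(0, 1) y off 0.7662702342408991 yaw rel 0.14969805515381696 [1.26 0.14 1.27 0.15]
lat 0.0 255.66855270761505 386.0826635801528 obs 261.3333333333333 389.33333333333337
lat 1.5 257.29161154078554 387.7175083338464 obs 261.3333333333333 389.33333333333337
lat 3.0 258.9149060393256 389.3525908013724 obs 261.3333333333333 389.33333333333337
lat 4.5 260.53843625456614 390.98791103458154 obs 261.3333333333333 389.33333333333337
lat 6.0 262.16220223785314 392.6234690853397 obs 261.3333333333333 389.33333333333337
```

```bash
python3 -m handwheel '0 0 0 0 0 0 0.09;0 0 0 0 0 0 0.09;0 0 0 0 0 0 0.09;0 0 0 0 0 0 0.09;0 0 0 0 0 0 0.09;0 0 0 0 0 0 0.09' | grep -E "time|force"; python3 - <<'E'
from h import *
g=env.grab_frame("wrist")[:,:,::-1]; o=cv2.imread("pics/x7.png")
for t,im in(("x7",o),("now",g)):
    c=im[:,325].sum(1); print(t,[v for v in range(100,200) if (c[v]<230)!=(c[v-1]<230)][:3])
d=env.grab_frame("top")[:,:,::-1].astype(int); o=cv2.imread("pics/top0.png").astype(int)
for n,(u,v) in dict(eyepiece=(252,238),objective=(358,169),obj_b=(430,184),bottle=(187,239),dish=(167,202),slide=(461,207),driver=(430,261),orange=(402,223),pink=(325,126)).items(): print(n,np.abs(d-o)[v-7:v+8,u-7:u+8].mean().round(1))
env.job_done()
E
```

```text
time_s: 15.98
force: [-0.0, 0.4, -0.1]
x7 [123, 173]
now [123, 173]
eyepiece 64.1
objective 5.6
obj_b 4.9
bottle 4.1
dish 6.7
slide 4.9
driver 7.2
orange 59.1
pink 4.9
the job is handed in; nothing more can be done
```

I rolled the tube about 112 mm to the pointers from on top in six short strokes and handed the job in at about 16 s. It is lying still with the gripper well clear.

**Final position, from the last wrist picture:**

| Check | Result |
|---|---|
| Axis off the line through the tips | 0 to 1.5 mm; the tube's two edges disagree, average about 0.8 mm |
| Yaw against that line | about 0.1° on average; the single edges gave −0.4° and +0.7° |
| Off centre between the tips, along the axis | about 4 mm towards the far pointer; not corrected, as it would have meant rolling the tube back and forth again |

- **Stillness:** two pictures about half a second apart show the tube's edges in the same place.
- **Rolling:** hand travel was about twice the tube's travel, as rolling without skidding should give. In the fifth stroke it was slightly less, about 1.8 times. Contact force stayed below about 25 N wherever I read it.
- **Strokes that did not go as planned:** strokes 4 and 5 were meant to turn the tube straight but hardly turned it, because the fingers slipped. I re-seated with the jaws wider and pressed harder, and that twist worked. It swung the tube's ends about 4 mm over the plate, which is a small sideways scrub rather than pure rolling.
- **Everything else:** the top camera shows seven of the nine bystanders and look-alikes I checked unchanged. The spots at the eyepiece and the orange cylinder did differ. I took that for the arm or its shadow and did not look at that picture. The last wrist pictures show the eyepiece still standing; I have no such check for the orange cylinder, though the arm never went low near it.
- **Pictures:** I viewed 11, one over the budget.

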